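Mix a blood tube on the touch vortex mixer and keep it running

ROBOT

A 6-joint arm with a two-finger parallel gripper is mounted at the origin on a cart in front of the work surface, level with it; the furniture and walls round the work are solid. World frame = base frame: x ahead of the robot, y to its left, z up, the work surface at z = 0. Lengths are in m, angles in rad, forces in N, time in s.
With the tool pointing down it reaches from about 0.35 to 0.8 m from the base axis. Payload 7.3 kg.
Tool frame: the origin (TCP) lies on the centre line of the jaws, within the pads' length; the fingertips stand manip.tip_extent ahead of it and the grasp point (between the pads) lies 3 mm ahead of it (manip.tip_extent is the distance from the TCP to the fingertips, in m); z points along the fingers, y is the line along which they close (so a half turn about z gives the same grasp; the last joint's range is limited). The gripper opens to 85 mm and grips with 20 to 120 N. Pads are 22 mm wide; open, the fingers measure 114 mm over their backs; the gripper's body (76 mm by 85 mm) begins 54 mm behind the grasp point. The pads swing forward as they close: fully open they stand 13 mm farther back than shut.
Start: joints at [-1.246, 0.342, 1.524, -0, 1.275, -0.146], TCP at [0.238, -0.468, 0.253] pointing down, gripper open.
Joint ranges: [-2.53, 2.53], [-0.77, 2.02], [0.04, 2.7], [-1, 4.14], [0.28, 2.66], [-3.11, 3.11]. Speed limits (rad/s): [2.57, 2.57, 3.14, 3.14, 3.14, 3.14].

INTERFACE

Orientations are given as a unit quaternion [w, x, y, z].
In Python, from cell import manip gives the robot as it stands. The module is installed in compiled form; this text tells all that it offers.
- The arm moves only by the tool apply_moves, never from a script. Its argument "targets" is a list that holds one entry, the list of rows, each a list of 4 numbers: the shift along the tool's x, y, z in mm, then the turn about the tool's z in rad. A call has 1 to 8 rows; each row shifts and turns the commanded pose from where the row before left it, along the tool's axes as they then stand; what a row does not reach is not made up. A row lasts 1/12 s, in which the tool goes at most 41.7 mm and 7.16 degrees, less where a joint would pass 70% of its speed; a pose out of reach is approached as far as the arm can. A call is refused whole if a number of a shift passes 41.7 or a number of a turn 0.125, either way. A call with a gripper value outside its range is refused whole. "hand" is the gripper command: -1 is shut, 1 is fully open, values between are in proportion, set as the call begins (left out, the last holds). The fingers move at their own pace and stop on an object; the grip force is fixed at half the most. Time passes only in rows, so rows that do not move let the fingers close. It gives the time, the measured TCP pose, the force, the opening and the grip force at its end, in the units of the state.
- manip.sense(): the state, without advancing time (a new reading comes with each control period).
- manip.capture(name): name is "side" or "top"; returns a dict with "image" (384x512x3 uint8, red, green, blue), "vertical_fov" (degrees; the focal length in pixels is half the picture's height over the tangent of half this angle, whatever the lens; pixels are square), "cx", "cy" (the principal point, pixels), "world_to_cam" (4x4, takes a point from world to camera coordinates). Camera axes: x right, y down, z forward; pixel columns grow to the right and rows downward; lengths in m; the calibration is good to about 2 mm. A picture is of the moment at which its call begins. There is no depth.
- manip.close_job(): hands the job in; it is judged then, once.
The state is a dict: "clock": time; "q": joint angles; "joint_vel": joint speeds; "tau": joint torques, N m; "tcp_pos": TCP position; "orientation": TCP orientation; "ft_force": force on the tool from outside, world axes, zero at the start; "torque": the same for the moment, N m; "grip_width": finger opening in m; "gripper_force": force on a finger pad.
Only numpy, scipy, OpenCV 4.12 (cv2) and the standard library are available. Lean on these libraries where they do the work, as an engineer would, in place of code of your own. Each camera call takes 0.05 s, during which the arm holds its last target. There are 200 camera calls.

TASK

Push the vortex mixer's mode lever fully over to the left (touch), then lift the tube that stands by itself at the left end of the small white rack and set it upright in the mixer's rubber cup. Still gripping it, press the sprung cup about halfway down (5 mm of its 10 mm, where the mixer runs and does not stall on the stop), keep it there for three seconds and finish like that: the program ends while you are still holding the tube pressed, with the hand clear of the mixer. Leave the other tubes and the things around where they are.

Things in the scene. Friction and masses are not known exactly. Their poses are not given: they have to be found in the camera images.
- mixer: White touch vortex mixer, fixed, 138 (x, -75 to +63 mm) by 108 (y) mm. Origin: on its underside, on the middle line; the -x side with the round dial faces the robot, +y is its left. Flat front deck (x -73 to -15 mm) 62 mm high, with a grey switch plate, top 63 mm; the motor dome behind it (x -15 to +61 mm, 98 mm wide) is 90 mm high and carries the rubber cup at x = +30 mm, y = 0.
- cup_floor (a point): Centre of the inside floor of the black rubber cup, which moves with the cup. At rest it is 108.5 mm above the counter. The cup is a funnel 20 mm deep, open upward, 14.5 mm inside radius at the mouth and about 10 mm at the floor; outside it is 37 mm across at the mouth. The tube's round foot stands on this floor.
- cup_mouth (a point): Centre of the cup's rim, 20 mm above its floor (128.5 mm above the counter at rest). It moves with the cup.
- mixer_head (a joint): Downward travel of the cup in m: 0 = up (rest), 0.010 = on its lower stop. A spring pushes it up: about 2 N starts it, then 0.8 N per mm, so about 6 N at half travel (0.005) and 10 N at the stop. The mixer runs from 0.003 to 0.0075.
- mode_lever (a joint): Angle of the mixer's mode lever in rad: 0 = off, leaning to the mixer's right (-y, toward the bar mark); 0.70 = touch, leaning as far to the left (+y, toward the dot); upright at 0.35. It stays where it is left and takes about 2 N at its tip.
- lever_tip (a point): Point near the end of the mode lever, a steel bat toggle 26 mm long, 9 mm thick at its end, in the middle of the front deck, 46 mm in front of the mixer's origin. Round its foot a steel bushing, 15 mm across, top 67 mm above the counter. Pivot 66.5 mm above the counter; this point is 22 mm from it along the lever (87 mm above the counter at either end of the swing).
- rack: White single-row tube rack, 40 mm (x) by 147 mm (y), 46 mm high, fixed to the counter; six places 22 mm apart along its y axis, at y = +55, +33, +11, -11, -33 and -55 mm. Origin: centre of its underside. Holes 14.5 mm wide in the top plate; tube feet stand 6 mm above the counter. Beware: a big analyser stands left of it (y above 0.1 m, x from 0.5 m, up to 0.45 m high).
- tube: The tube to mix: an 88 mm tall capped blood tube, body 12.6 mm across, cap 16 mm across (the top 16 mm). It stands upright at the rack's left (+y) end place with the three places next to it empty. Origin: centre of its foot; z along the tube to the cap. About 15 g. It can be gripped from above by the cap, across the row.
- tube_b: Another tube of the same size, in the fifth place of the rack (y = -33 mm). Leave it.
- tube_c: Another tube of the same size, in the last place of the rack (y = -55 mm). Leave it.
- reagent: White wedge-shaped reagent bottle with a screw cap, 44 x 56 x 88 mm, behind the work. Origin: underside. Leave it.
- control: Small round white bottle, 42 mm across, 62 mm tall, behind the work. Origin: underside. Leave it.
- timer: Flat white digital timer, 62 x 62 x 18 mm, to the right of the work. Origin: underside. Leave it.

How it is judged:
By the outcome, as a careful person would: the job done as asked, in the order asked, and still so for the second after the job is handed in, while the arm keeps its last pose, push and grip.
It also fails if it takes over 64 s, if anything falls off the work surface, if the arm or the gripper's body presses on something with over 40 N, if the wrist force passes 120 N, or if a joint passes its speed limit or range.

## Working session

There is one attempt and no reset: what is moved stays moved. The work goes in short steps, Python scripts to look and compute and a tool call to move; the robot and the scene stay as the last step left them, time stands still between calls to the robot, and variables do not carry over. Pictures are saved under pics/ and viewed, at most 10 in all, crops included, and the job is handed in when it is done.

Besides the shell and the picture viewer there is one more tool, called after "Request:" as name([rows], argument=value, ...), one row to a line, values as JSON. apply_moves: Moves the arm, as the interface text tells. Its arguments: {"type":"object","properties":{"targets":{"type":"array","items":{"type":"array","items":{"type":"array","items":{"type":"number"}}}},"hand":{"type":"number"}},"required":["targets"]}

```bash
mkdir -p pics
python3 - <<'E'
from cell import manip
import cv2,numpy as np,json
s=manip.sense();print(s,manip.tip_extent)
for n in("side","top"):
    c=manip.capture(n);cv2.imwrite(f"pics/{n}0.png",c["image"][:,:,::-1]);print(n,c["vertical_fov"],c["cx"],c["cy"],c["world_to_cam"])
E
```

```text
{'clock': 0.0, 'q': array([-1.24600967e+00,  3.42733162e-01,  1.52501418e+00,  1.05179267e-05,
        1.27540628e+00, -1.45934626e-01]), 'joint_vel': array([ 0.00020544, -0.00098348,  0.00130011, -0.00048829, -0.00083115,
        0.00024699]), 'tau': array([-1.93040862e-03, -4.33682191e+01, -2.46015304e+01, -4.81515672e-04,
        7.75825465e-03,  3.87886502e-06]), 'tcp_pos': array([ 0.23803751, -0.46752305,  0.25262151]), 'orientation': array([-7.77815978e-04,  9.72430366e-01,  2.33192138e-01, -6.46928226e-05]), 'ft_force': array([ 0.59338291, -0.12982035, -0.02845935]), 'torque': array([-0.02158527,  0.02449054,  0.02505691]), 'gripper_force': 0.0, 'grip_width': 0.08555798133777029} 0.022
side 52.70050002053574 261.112666173987 192.13424519569855 [[ 8.56768083e-01 -5.15701891e-01  1.05238413e-04 -6.59672294e-01]
 [-2.58638948e-01 -4.29869729e-01 -8.65053704e-01  1.16060010e-01]
 [ 4.46155070e-01  7.41123185e-01 -5.01679258e-01  9.37178227e-01]
 [ 0.00000000e+00  0.00000000e+00  0.00000000e+00  1.00000000e+00]]
top 49.99162563388891 251.45870467406354 193.98533406524953 [[ 0.00953665 -0.99979915  0.01762716 -0.32320553]
 [-0.99929671 -0.0101682  -0.03609283  0.58797564]
 [ 0.03626482 -0.01727056 -0.99919297  1.13489956]
 [ 0.          0.          0.          1.        ]]
```

View pics/side0.png

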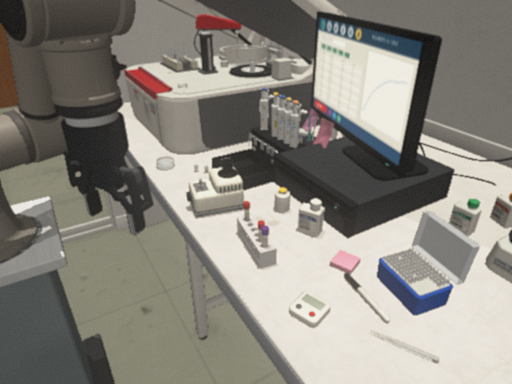

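View pics/top0.png

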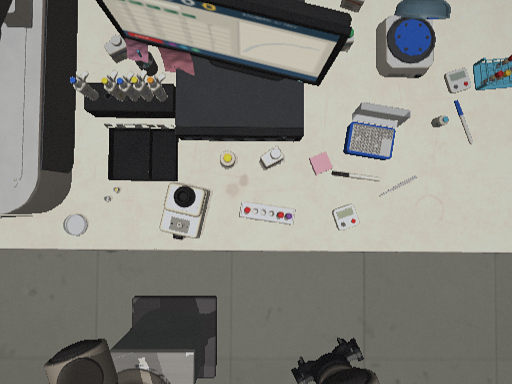

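The side view shows the mixer near (216,190), the rack near (256,240) and the tube's red cap at (246,206). In the top view the cup is at (185,196), the lever near (179,226) and the red cap at (247,210). Next I'll zoom in and measure.

```bash
cat > h.py <<'E'
from cell import manip
import cv2,numpy as np
def cam(n): return manip.capture(n)
def K(c):
    f=c["image"].shape[0]/2/np.tan(np.radians(c["vertical_fov"]/2)); return f,c["cx"],c["cy"]
def proj(c,p):
    f,cx,cy=K(c); q=c["world_to_cam"]@np.r_[p,1]; return np.array([f*q[0]/q[2]+cx,f*q[1]/q[2]+cy])
def ray(c,uv):
    f,cx,cy=K(c); R=c["world_to_cam"][:3,:3]; t=c["world_to_cam"][:3,3]
    return -R.T@t, R.T@np.array([(uv[0]-cx)/f,(uv[1]-cy)/f,1])
def onplane(c,uv,z):
    o,d=ray(c,uv); return o+d*(z-o[2])/d[2]
def tri(a,ua,b,ub):
    o1,d1=ray(a,ua);o2,d2=ray(b,ub)
    s=np.linalg.lstsq(np.c_[d1,-d2],o2-o1,rcond=None)[0]
    p,q=o1+d1*s[0],o2+d2*s[1]; return (p+q)/2,np.linalg.norm(p-q)
def crop(c,u,v,w,h,k): return cv2.resize(c["image"][v:v+h,u:u+w,::-1],None,fx=k,fy=k,interpolation=cv2.INTER_CUBIC)
E
python3 - <<'E'
from h import *
s=cam("side");t=cam("top")
a=crop(t,150,170,160,75,5);b=crop(s,170,145,120,60,0+5)
b=cv2.copyMakeBorder(b,0,0,0,200,cv2.BORDER_CONSTANT)
cv2.imwrite("pics/z1.png",cv2.resize(np.vstack([a[:300],b[:300]]) if 0 else a,None,fx=1,fy=1))
b=crop(s,170,145,120,125,4);cv2.imwrite("pics/z2.png",b)
def blobs(c,box):
    u,v,w,h=box;I=c["image"][v:v+h,u:u+w];H=cv2.cvtColor(I,cv2.COLOR_RGB2HSV)
    for nm,m in(("red",((H[...,0]<8)|(H[...,0]>172))&(H[...,1]>130)&(H[...,2]>80)),("dark",H[...,2]<60)):
        n,l,st,ce=cv2.connectedComponentsWithStats(m.astype(np.uint8))
        for i in range(1,n):
            if st[i,4]>8: print(nm,st[i]+[u,v,0,0,0],ce[i]+[u,v])
print("top");blobs(t,(155,178,145,65));print("side");blobs(s,(180,150,100,120))
for z,uv in((.088,(247,210)),(.1285,(185,196)),(.0,(267,212))): print(onplane(t,uv,z))
E
```

```text
top
red [245 208   5   5  21] [246.95238095 209.66666667]
red [278 212   6   5  23] [280.26086957 214.39130435]
dark [155 178  23   3  69] [166. 179.]
dark [174 187  21  20 340] [184.20294118 196.37058824]
dark [173 234  10   5  29] [177.34482759 236.68965517]
side
red [244 202   5   7  26] [245.96153846 204.42307692]
red [259 221   5   7  23] [260.56521739 223.39130435]
dark [ 213  150   67   39 1531] [252.88112345 166.36120183]
[ 0.54659481 -0.30489601  0.088     ]
[ 0.58022346 -0.14919957  0.1285    ]
[ 0.54125973 -0.36192157  0.        ]
```

View pics/z1.png

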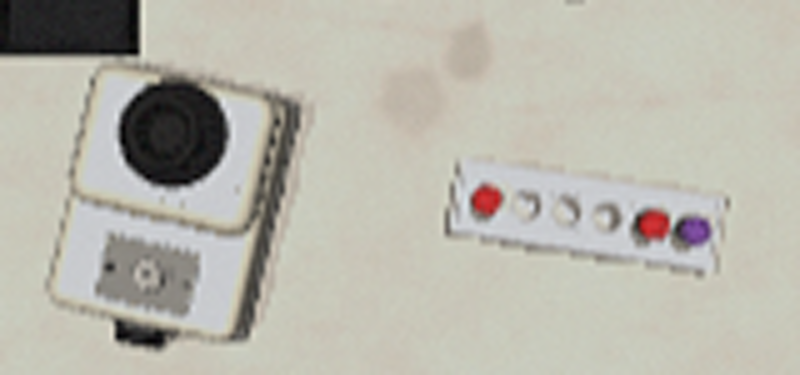

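View pics/z2.png

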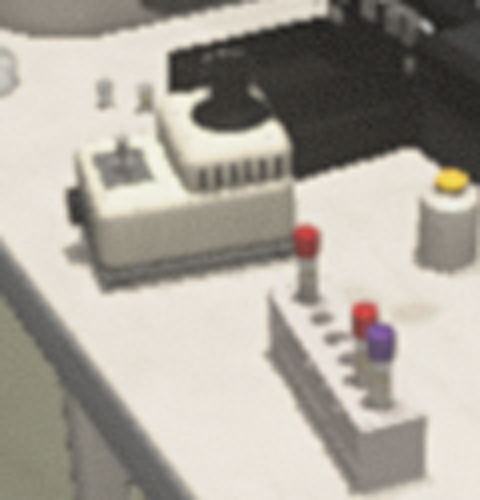

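The zoomed top view shows the cup at about (184.4,196.6), the lever foot on the grey plate at about (179.6,225), and the tube cap at (247,209.7). Both the rack and the mixer are yawed slightly clockwise.

Run:
```python
from h import *
s=cam("side");t=cam("top")
f=lambda a:np.round(a*1000,1)
cup=onplane(t,(184.3,196.5),.1285);lev=onplane(t,(179.6,224.8),.068)
d=cup-lev;print("cup",f(cup),"lev",f(lev),"dist",f(np.linalg.norm(d[:2])),"yaw",np.degrees(np.arctan2(d[1],d[0])))
# dome & base edges in zoom pix -> yaw
for z,a,b in((.09,(103,68),(277,105)),(.062,(48,298),(230,338)),(.088,(75,195),(97,75)),(.062,(52,295),(75,200))):
    A=onplane(t,(150+a[0]/5,170+a[1]/5),z);B=onplane(t,(150+b[0]/5,170+b[1]/5),z);e=B-A;print(f(A),f(B),f(np.linalg.norm(e)),np.degrees(np.arctan2(e[1],e[0])))
A=onplane(t,(247,209.7),.088);B=onplane(t,(280.3,214.4),.088);C=onplane(t,(150+694/5,170+231/5),.088)
print("caps",f(A),f(B),f(C),f(np.linalg.norm(A-B)),np.degrees(np.arctan2(*(A-B)[[0,1]])))
p,e=tri(t,(247,209.7),s,(246,204.4));print("tri cap",f(p),f(e))
# side: cup mouth, lever tip
print("side pred cup",proj(s,cup),"zoom",(proj(s,cup)-[170,145])*4)
print("side pred lev",(proj(s,lev)-[170,145])*4, (proj(s,lev+[0,0,.02])-[170,145])*4)
print("side pred tubetop",(proj(s,A)-[170,145])*4)
```

```text
cup [ 579.  -147.5  128.5] lev [ 505.8 -127.5   68. ] dist 75.8 yaw -15.305630284949853
[ 613.2 -105.9   90. ] [ 594.9 -196.3   90. ] 92.3 -101.43818359218358
[492.4 -73.8  62. ] [ 472.  -170.5   62. ] 98.7 -101.89160511235447
[547.2 -92.2  88. ] [ 609.6 -102.5   88. ] 63.3 -9.393966527949187
[494.  -75.9  62. ] [544.5 -87.2  62. ] 51.7 -12.617379086721725
caps [ 547.4 -304.9   88. ] [ 536.  -391.8   88. ] [ 531.5 -414.    88. ] 87.6 7.4833304794132625
tri cap [ 546.5 -304.4   88.8] 2.1
side pred cup [227.88726815 161.23495145] zoom [231.54907259  64.93980579]
side pred lev [123.71566984 160.36003577] [121.3605814 133.8934231]
side pred tubetop [307.52356853 238.60209501]
```

The black blob is 51 mm wide, which is too big for the 37 mm cup, so it must be a skirt lower down. I'll stretch the contrast to find the mouth.

Run:
```python
from h import *
def avg(n):
    L=[cam(n) for _ in range(6)];c=dict(L[0]);c["image"]=np.clip(np.mean([x["image"] for x in L],0),0,255).astype(np.uint8);return c
s=avg("side");t=avg("top")
g=lambda im:(255*(im/255.)**.4).astype(np.uint8)
a=g(crop(t,168,182,36,60,10));b=g(crop(s,185,148,44,60,10))
cv2.imwrite("pics/z3.png",np.hstack([a,b]))
f=lambda a:np.round(a*1000,1)
print(f(onplane(t,(184.4,196.6),.091)),f(onplane(t,(183.6,196.4),.1285)),f(onplane(t,(179.5,225.1),.063)),f(onplane(t,(247,209.7),.094)))
```

```text
[ 579.8 -142.3   91. ] [ 579.2 -145.7  128.5] [ 504.8 -126.4   63. ] [ 547.4 -304.8   94. ]
```

View pics/z3.png

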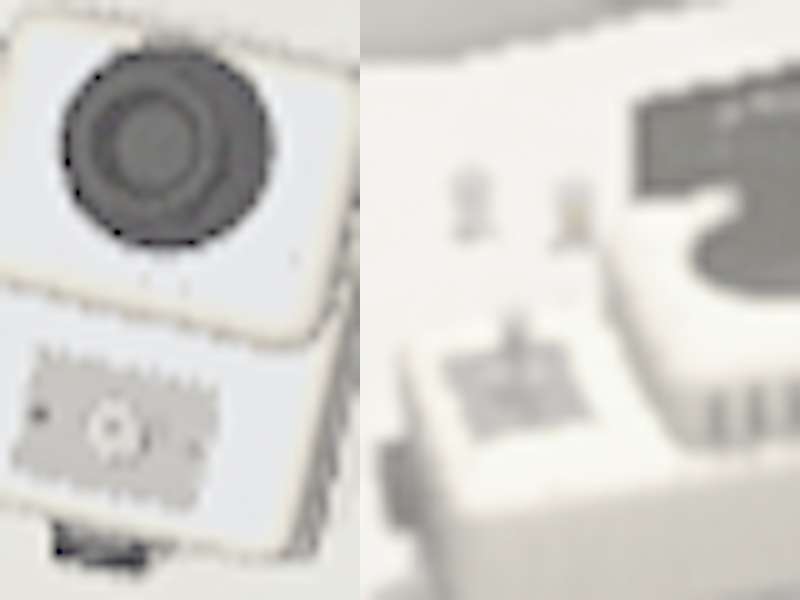

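The mouth ring is at about (182.7,196.1), which gives a cup at roughly (580,-143) mm. The plate and lever centre is at about (179.1,224.6), or (505.5,-126). They are 76 mm apart as specified, with a mixer yaw near -13°. The tube is at about (547,-305) and the rack yaw is -7.5°.

I'll turn the tool to a yaw of 82.5° so it suits both the lever and the tube, then shut the jaws and go over.

Request:
apply_moves([
  [[0,0,0,-0.121],[0,0,0,-0.121],[0,0,0,-0.121],[0,0,0,-0.121],[0,0,0,-0.121],[0,0,0,-0.121],[0,0,0,-0.121],[0,0,0,-0.121]],
], hand=-1)

```text
clock: 1.57
tcp_pos: [0.2382, -0.4679, 0.2533]
orientation: [0.0, 0.75, 0.661, -0.0]
ft_force: [-0.2, -0.5, -0.6]
grip_width: 0.0003
gripper_force: 0.0
```

Request:
apply_moves([
  [[15,10,0,0],[24,15,0,0],[24,15,0,0],[24,15,0,0],[24,15,0,0],[24,15,0,0],[24,15,0,0],[24,15,0,0]],
])

```text
clock: 2.23
tcp_pos: [0.377, -0.3005, 0.2534]
orientation: [0.0, 0.752, 0.659, -0.0]
ft_force: [0.2, -0.4, -0.0]
grip_width: -0.0002
gripper_force: 0.0
```

Request:
apply_moves([
  [[24,15,0,0],[24,15,0,0],[24,15,0,0],[24,15,0,0],[24,15,0,0],[20,14,0,0],[0,0,0,0],[0,0,0,0]],
])

```text
clock: 2.9
tcp_pos: [0.4833, -0.1737, 0.2532]
orientation: [0.0, 0.751, 0.66, -0.0]
ft_force: [-0.7, -0.1, -0.1]
grip_width: -0.0001
gripper_force: 0.0
```

Request:
apply_moves([
  [[9,9,20,0],[0,0,30,0],[0,0,30,0],[0,0,30,0],[0,0,25,0],[0,0,10,0],[0,0,6,0],[0,0,0,0]],
])

```text
clock: 3.57
tcp_pos: [0.4926, -0.1674, 0.1019]
orientation: [-0.0, 0.752, 0.659, -0.0]
ft_force: [0.7, -0.1, 0.6]
grip_width: 0.0005
gripper_force: 0.0
```

Run:
```python
from h import *
s=cam("side");t=cam("top")
a=cv2.resize(crop(t,140,170,90,80,5),(400,356));b=crop(s,165,110,100,89,4)
cv2.imwrite("pics/l1.png",np.hstack([a,b]))
```

```text
(no output)
```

View pics/l1.png

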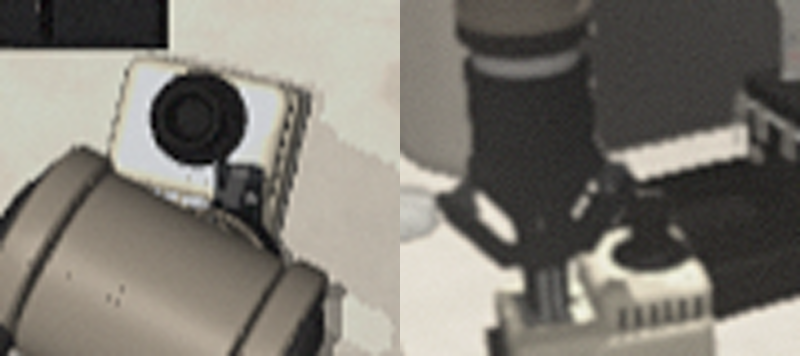

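Side view: the shut fingers stand on the deck at about (545,300), to the right of the lever and clear of the dome and cup. Now I'll push left.

Request:
apply_moves([
  [[8,0.8,0,0],[6,0.6,0,0],[4,0.4,0,0],[3,0.3,0,0],[3,0.3,0,0],[3,0.3,0,0],[0,0,0,0]],
])

```text
clock: 4.25
tcp_pos: [0.4997, -0.1402, 0.1026]
orientation: [0.001, 0.752, 0.659, 0.0]
ft_force: [-1.1, -2.3, 0.8]
grip_width: 0.0001
gripper_force: 0.5
```

Request:
apply_moves([
  [[1.5,0.1,0,0],[1.5,0.1,0,0],[1,0.1,0,0],[0,0,0,0]],
])

```text
clock: 4.58
tcp_pos: [0.5002, -0.1365, 0.1023]
orientation: [0.0, 0.752, 0.659, 0.0]
ft_force: [0.8, -1.7, 1.2]
grip_width: -0.0004
gripper_force: 0.9
```

Request:
apply_moves([
  [[1,0.1,0,0],[1,0.1,0,0],[1,0.1,0,0],[0,0,0,0]],
])

```text
clock: 4.92
tcp_pos: [0.5008, -0.1334, 0.1023]
orientation: [0.0, 0.752, 0.659, 0.0]
ft_force: [0.9, -2.2, 0.9]
grip_width: 0.0001
gripper_force: 1.1
```

Request:
apply_moves([
  [[1,0.1,0,0],[1,0.1,0,0],[0,0,0,0]],
])

```text
clock: 5.17
tcp_pos: [0.5012, -0.132, 0.1023]
orientation: [0.0, 0.752, 0.659, -0.0]
ft_force: [-0.7, -5.6, 1.2]
grip_width: -0.0004
gripper_force: 2.6
```

Request:
apply_moves([
  [[0.8,0.1,0,0],[0.8,0.1,0,0],[0,0,0,0],[0,0,0,0]],
])

```text
clock: 5.5
tcp_pos: [0.5013, -0.1316, 0.1023]
orientation: [0.001, 0.752, 0.659, -0.001]
ft_force: [-2.0, -11.1, 0.9]
grip_width: 0.0003
gripper_force: 5.3
```

The force has risen to 11 N, so the lever is on its stop. I'll retreat, rise, check the lever and go over the tube.

Request:
apply_moves([
  [[-6,-0.6,0,0],[-14,-1.4,0,0],[0,0,-20,0],[0,0,-35,0],[0,0,-35,0],[0,0,-20,0],[-20,0,0,0],[-20,8,0,0]],
])

```text
clock: 6.17
tcp_pos: [0.4994, -0.1894, 0.2139]
orientation: [0.0, 0.751, 0.66, 0.001]
ft_force: [0.2, -0.6, -0.2]
grip_width: -0.0003
gripper_force: 0.0
```

Request:
apply_moves([
  [[-25,14,0,0],[-25,14,0,0],[-25,14,0,0],[-20,12,0,0],[-11,7,0,0],[0,0,0,0],[0,0,0,0]],
], hand=0.2)

```text
clock: 6.75
tcp_pos: [0.5458, -0.303, 0.2113]
orientation: [-0.001, 0.752, 0.659, 0.0]
ft_force: [1.4, -0.2, 0.3]
grip_width: 0.0512
gripper_force: 0.0
```

Run:
```python
from h import *
s=cam("side");t=cam("top")
a=cv2.resize(crop(t,160,180,70,65,5),(400,371));b=cv2.resize(crop(s,180,130,100,93,4),(400,371))
cv2.imwrite("pics/l2.png",np.hstack([a,b]));print(manip.sense()["tcp_pos"],manip.sense()["grip_width"])
```

```text
[ 0.54578168 -0.30213972  0.21193388] 0.05140706588229135
```

View pics/l2.png

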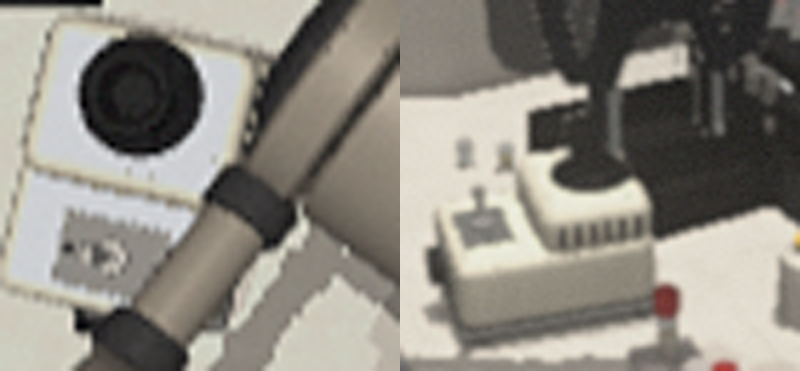

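The lever's end now lies left of the bushing in the top view, around (98,255), so it is in touch. Going down on the cap.

Request:
apply_moves([
  [[-2.5,1,0,0],[0,0,25,0],[0,0,30,0],[0,0,30,0],[0,0,20,0],[0,0,12,0],[0,0,5,0],[0,0,0,0]],
])

```text
clock: 7.52
tcp_pos: [0.5467, -0.3055, 0.0899]
orientation: [-0.001, 0.752, 0.659, -0.0]
ft_force: [-0.3, 0.5, 1.1]
grip_width: 0.0513
gripper_force: 0.0
```

Request:
apply_moves([
  [[0,0,0,0],[0,0,0,0],[0,0,0,0],[0,0,0,0],[0,0,0,0],[0,0,0,0],[0,0,0,0],[0,0,0,0]],
], hand=-1)

```text
clock: 8.18
tcp_pos: [0.5475, -0.3066, 0.092]
orientation: [0.001, 0.752, 0.659, 0.0]
ft_force: [-0.1, 0.5, 6.9]
grip_width: 0.0138
gripper_force: 58.4
```

Request:
apply_moves([
  [[0,0,-5,0],[0,0,-15,0],[0,0,-25,0],[0,0,-30,0],[0,0,-30,0],[0,0,-20,0],[0,0,0,0],[0,0,0,0]],
])

```text
clock: 8.85
tcp_pos: [0.5472, -0.3063, 0.2169]
orientation: [0.002, 0.752, 0.659, 0.0]
ft_force: [-0.1, -0.4, -1.2]
grip_width: 0.0137
gripper_force: 58.7
```

Run:
```python
from h import *
s=cam("side");p=manip.sense()["tcp_pos"];u=proj(s,p).astype(int);print(u)
x,y=u[0]-35,u[1]-35
cv2.imwrite("pics/g1.png",crop(s,x,y,70,90,6));print(x,y)
f=[(proj(s,p-[0,0,d])-[x,y])*6 for d in(0,.022,.083)];print(f,manip.sense()["ft_force"],manip.sense()["grip_width"],p)
```

```text
[245 155]
210 120
[array([214.34716478, 212.9105925 ]), array([215.52934704, 267.36244691]), array([218.65351917, 411.2632414 ])] [ 0.12662741 -0.71577082 -0.64523971] 0.013595244639495978 [ 0.546611   -0.30585533  0.21523279]
```

View pics/g1.png

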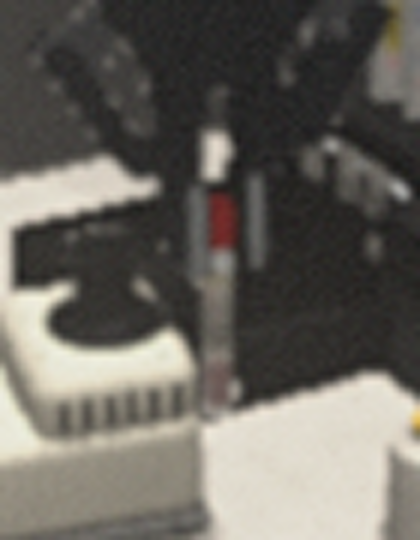

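The tube hangs upright in the jaws. Its cap is at about (222,220) and its foot at (216,412), where 83 mm below the TCP predicts (218.7,411). Carrying it over the cup.

Request:
apply_moves([
  [[0,0,-15,0],[10,1,-13,0],[25,2,0,0],[30,2,0,0],[30,2,0,0],[30,2,0,0],[20,2,0,0],[12,1,0,0]],
])

```text
clock: 9.57
tcp_pos: [0.5791, -0.1493, 0.2416]
orientation: [-0.002, 0.752, 0.66, -0.001]
ft_force: [1.1, 0.3, -1.0]
grip_width: 0.0141
gripper_force: 58.7
```

Request:
apply_moves([
  [[6,0,0,0],[2.5,0,0,0],[0,0,0,0],[0,0,0,0],[0,0,0,0]],
])

```text
clock: 9.98
tcp_pos: [0.5803, -0.1447, 0.2431]
orientation: [0.0, 0.753, 0.658, -0.0]
ft_force: [-0.9, -0.4, -0.1]
grip_width: 0.0136
gripper_force: 58.7
```

Run:
```python
from h import *
s=cam("side");p=manip.sense()["tcp_pos"];x,y=190,100
g=lambda im:(255*(im/255.)**.5).astype(np.uint8)
cv2.imwrite("pics/c1.png",g(crop(s,x,y,75,80,7)))
print(p,[(proj(s,q)-[x-.5,y-.5])*7 for q in(p,p-[0,0,.083],[.580,-.143,.1285],[.580,-.143,.091])])
```

```text
[ 0.58032381 -0.1446462   0.24320218] [array([254.75478538, 137.02050089]), array([264.91005995, 351.30901142]), array([265.83480739, 427.13962608]), array([270.0661741 , 515.41201683])]
```

View pics/c1.png

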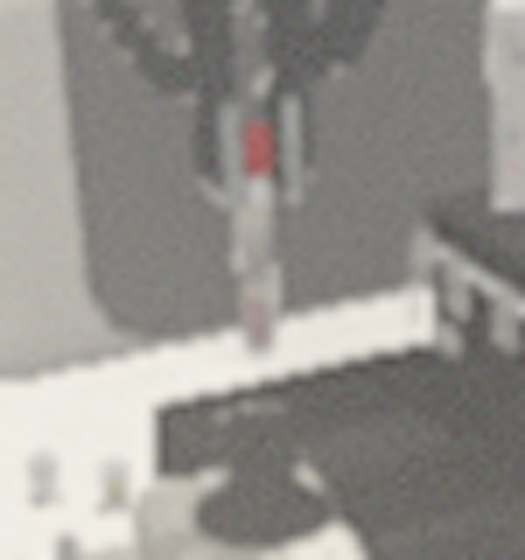

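The foot is at (260,348) and the skirt's centre at about (263,512). Both show the same small offset of about -6 px from prediction, so the tube lines up with the cup. Lowering.

Request:
apply_moves([
  [[0,1,10,0],[0,0,14,0],[0,0,10,0],[0,0,6,0],[0,0,3,0],[0,0,0,0],[0,0,0,0]],
])

```text
clock: 10.62
tcp_pos: [0.5817, -0.1438, 0.2005]
orientation: [0.0, 0.752, 0.659, 0.0]
ft_force: [0.7, -0.9, 0.7]
grip_width: 0.0136
gripper_force: 58.7
```

Request:
apply_moves([
  [[0,0,1.5,0],[0,0,1.5,0],[0,0,1,0],[0,0,0,0],[0,0,0,0]],
])

```text
clock: 11.03
tcp_pos: [0.5815, -0.1437, 0.1964]
orientation: [0.0, 0.752, 0.659, 0.0]
ft_force: [-0.1, -0.0, 0.0]
grip_width: 0.0136
gripper_force: 58.7
```

Request:
apply_moves([
  [[0,0,1,0],[0,0,1,0],[0,0,0,0],[0,0,0,0]],
])

```text
clock: 11.37
tcp_pos: [0.5816, -0.1437, 0.1946]
orientation: [0.0, 0.752, 0.659, 0.0]
ft_force: [0.1, -0.5, 1.3]
grip_width: 0.0136
gripper_force: 58.8
```

Request:
apply_moves([
  [[0,0,1,0],[0,0,0,0],[0,0,0,0],[0,0,0,0]],
])

```text
clock: 11.7
tcp_pos: [0.5817, -0.1437, 0.1935]
orientation: [0.0, 0.752, 0.659, 0.0]
ft_force: [-0.2, -0.2, 2.6]
grip_width: 0.0138
gripper_force: 58.9
```

Request:
apply_moves([
  [[0,0,1,0],[0,0,0,0],[0,0,0,0],[0,0,0,0]],
])

```text
clock: 12.03
tcp_pos: [0.5817, -0.1437, 0.1925]
orientation: [0.0, 0.752, 0.659, 0.0]
ft_force: [0.7, -0.4, 2.8]
grip_width: 0.0138
gripper_force: 59.0
```

Request:
apply_moves([
  [[0,0,1,0],[0,0,1,0],[0,0,1,0],[0,0,0,0],[0,0,0,0]],
])

```text
clock: 12.45
tcp_pos: [0.5817, -0.1437, 0.1896]
orientation: [0.0, 0.752, 0.659, 0.0]
ft_force: [1.4, 0.2, 6.1]
grip_width: 0.0139
gripper_force: 59.1
```

Run:
```python
from h import *
F=[]
for _ in range(10): s=cam("side");F.append(manip.sense()["ft_force"])
print(np.mean(F,0),np.std(F,0),manip.sense()["tcp_pos"])
g=lambda im:(255*(im/255.)**.5).astype(np.uint8)
cv2.imwrite("pics/c2.png",g(crop(s,190,100,75,80,7)))
```

```text
[-0.27568378  0.10666309  5.81207571] [0.55690398 0.41671512 0.50962829] [ 0.58167385 -0.14374697  0.18960395]
```

View pics/c2.png

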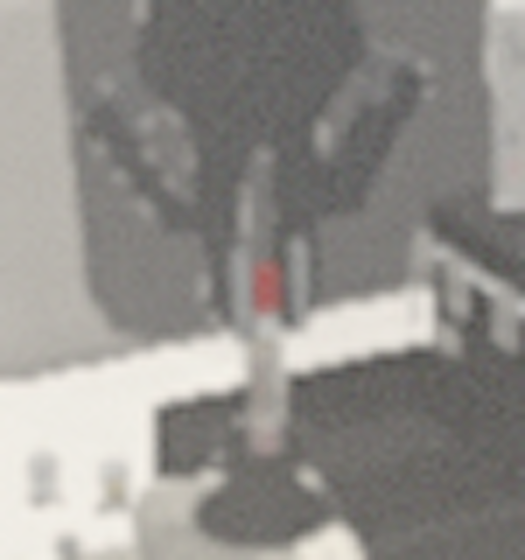

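The tube stands upright with its foot hidden inside the cup; the rim cuts it off at about (266,455). The hand is well above the mixer. A mean force of 5.8 N means about 4.8 mm of travel. Holding.

Request:
apply_moves([
  [[0,0,0,0],[0,0,0,0],[0,0,0,0],[0,0,0,0],[0,0,0,0],[0,0,0,0],[0,0,0,0],[0,0,0,0]],
])

```text
clock: 13.62
tcp_pos: [0.5817, -0.1437, 0.1896]
orientation: [0.0, 0.752, 0.659, 0.0]
ft_force: [0.1, 0.1, 5.4]
grip_width: 0.0136
gripper_force: 59.1
```

Request:
apply_moves([
  [[0,0,0,0],[0,0,0,0],[0,0,0,0],[0,0,0,0],[0,0,0,0],[0,0,0,0],[0,0,0,0],[0,0,0,0]],
])

```text
clock: 14.28
tcp_pos: [0.5817, -0.1437, 0.1896]
orientation: [0.0, 0.752, 0.659, 0.0]
ft_force: [-0.5, -0.1, 5.3]
grip_width: 0.0136
gripper_force: 59.1
```

Request:
apply_moves([
  [[0,0,0,0],[0,0,0,0],[0,0,0,0],[0,0,0,0],[0,0,0,0],[0,0,0,0],[0,0,0,0],[0,0,0,0]],
])

```text
clock: 14.95
tcp_pos: [0.5817, -0.1437, 0.1896]
orientation: [0.0, 0.752, 0.659, 0.0]
ft_force: [0.2, -0.0, 6.2]
grip_width: 0.0139
gripper_force: 59.1
```

Request:
apply_moves([
  [[0,0,0,0],[0,0,0,0],[0,0,0,0],[0,0,0,0],[0,0,0,0],[0,0,0,0],[0,0,0,0],[0,0,0,0]],
])

```text
clock: 15.62
tcp_pos: [0.5817, -0.1437, 0.1896]
orientation: [0.0, 0.752, 0.659, 0.0]
ft_force: [-0.7, -0.7, 6.3]
grip_width: 0.0135
gripper_force: 59.1
```

Request:
apply_moves([
  [[0,0,0,0],[0,0,0,0],[0,0,0,0],[0,0,0,0],[0,0,0,0],[0,0,0,0],[0,0,0,0],[0,0,0,0]],
])

```text
clock: 16.28
tcp_pos: [0.5817, -0.1437, 0.1896]
orientation: [0.0, 0.752, 0.659, 0.0]
ft_force: [0.0, -0.2, 6.3]
grip_width: 0.0139
gripper_force: 59.1
```

Request:
apply_moves([
  [[0,0,0,0],[0,0,0,0],[0,0,0,0],[0,0,0,0],[0,0,0,0],[0,0,0,0],[0,0,0,0],[0,0,0,0]],
])

```text
clock: 16.95
tcp_pos: [0.5817, -0.1437, 0.1896]
orientation: [0.0, 0.752, 0.659, 0.0]
ft_force: [-0.6, 0.2, 5.8]
grip_width: 0.0139
gripper_force: 59.1
```

Run:
```python
from h import *
F=[]
for _ in range(8): s=cam("side");F.append(manip.sense()["ft_force"][2])
x=manip.sense();print(np.mean(F),x["tcp_pos"],x["grip_width"],x["clock"])
if 4.5<np.mean(F)<7.2: print(manip.close_job())
```

```text
5.935494718908989 [ 0.58167506 -0.14371912  0.18963856] 0.013707293938410291 17.35
the job is handed in; nothing more can be done
None
```

I handed the job in at 17.35 s: the lever is over at touch, and the tube is gripped upright in the cup, pressed about 5 mm down (5.9 N) and held there for over 4 s.

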